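# Turn the supplies carousel until the glue faces front

## Robot

A 6-joint arm with a two-finger parallel gripper is mounted at the origin on a cart in front of the work surface, level with it; the furniture and walls round the work are solid. World frame = base frame: x ahead of the robot, y to its left, z up, the work surface at z = 0. Lengths are in m, angles in rad, forces in N, time in s.
With the tool pointing down it reaches from about 0.4 to 0.825 m from the base axis. Payload 7 kg.
Tool frame: the origin (TCP) lies at the very end of the fingers, on their centre line; the grasp point (between the pads) lies arm.hold_point_z behind it (arm.hold_point_z is the distance from the TCP to the grasp point, in m); z points along the fingers, y is the line along which they close (so a half turn about z gives the same grasp; the last joint's range is limited). The gripper opens to 88 mm and grips with 3 to 60 N. Pads are 19 mm wide; open, the fingers measure 130 mm over their backs; the gripper's body (78 mm by 193 mm) begins 47 mm behind the grasp point.
Start: joints at [1.492, 0.359, 0.012, 0, -1.224, -0.288], TCP at [0.242, 0.63, 0.227] pointing down, gripper open.
Joint ranges: [-3.07, 3.07], [-1.43, 2.12], [-1.02, 1.25], [-3.03, 1.67], [-3.05, -0], [-3.03, 3.03]. Speed limits (rad/s): [2.39, 2.39, 3.01, 3.14, 3.14, 3.14].

## Interface

Orientations are given as [roll, pitch, yaw] about the fixed x, y, z axes, in that order (R = Rz(yaw) Ry(pitch) Rx(roll)).
In Python, from station import arm, workorder, grab_frame, camera_params gives the robot as it stands (arm), with the cameras as plain functions and the job (workorder).
- The arm moves only by the tool hand_motion, called after "Request:" by a JSON object that holds its "op" and its "data", one argument or row to a line. Schema: {"type":"object","properties":{"deltas":{"type":"array","items":{"type":"object","properties":{"finger_gap":{"type":"number"},"trans":{"type":"array","items":{"type":"number"},"minItems":3,"maxItems":3},"turn":{"type":"number"}},"additionalProperties":false,"required":["finger_gap"]},"minItems":1,"maxItems":20},"grip_n":{"type":"number"},"only":{"type":"string"},"quiet":{"type":"boolean"},"lines":{"type":"string"}},"required":["deltas"],"additionalProperties":false}. deltas is a list of rows, 1 to 20 of them, each an object with the fields finger_gap (the finger opening in m), trans (a list: dx, dy, dz in m), turn (a turn about the tool's z in rad); a field left out counts as zero (the opening has to be given); each row is the pose to reach, as a shift and turn from the pose commanded when the call began, along the tool's axes at that moment; what a row does not reach only later rows make up. A row lasts 1/12 s, in which the tool goes at most 0.0417 m and 0.125 rad, less where a joint would pass 70% of its speed; a pose out of reach is approached as far as the arm can. The fingers move at their own pace and stop on an object; grip_n is the grip in N (left out, the last holds). Time passes only in rows, so rows that do not move let the fingers close. The tool returns the time, the measured TCP pose, the force, the opening and the grip force at its end. only (a regular expression) keeps the lines of the reply that match it, lines (a string "A,B") keeps lines A to B, and quiet returns only ok. Input that does not fit is refused with a message, and nothing moves.
- arm.get_state(): the state, without advancing time (a new reading comes with each control period).
- grab_frame(name): name is "scene" or "top"; returns the picture (420x560x3 uint8, red, green, blue); there is no depth.
- camera_params(name): a dict with "fx", "fy", "cx", "cy" (pixels), "T" (4x4, takes a point from camera to world coordinates). Camera axes: x right, y down, z forward; pixel columns grow to the right and rows downward; lengths in m; the calibration is good to about 2 mm. A picture is of the moment at which its call begins. camera_params takes no time and is no camera call.
- workorder.job_done(): hands the job in; it is judged then, once.
The state is a dict: "t": time; "q": joint angles; "qd": joint speeds; "joint_efforts": joint torques, N m; "eef_pos": TCP position; "ee_rot": TCP orientation; "force": force on the tool from outside, world axes, zero at the start; "moment": the same for the moment, N m; "width": finger opening in m; "gripper_force": force on a finger pad.
Only numpy, scipy, OpenCV 4.12 (cv2) and the standard library are available. Lean on these libraries where they do the work, as an engineer would, in place of code of your own. Each camera call takes 0.05 s, during which the arm holds its last target. There are 200 camera calls.

## Task

Turn the plywood carousel by gently and slowly pushing the pegs on its rim with the fingertips, until the glue bottle that stands on it is at the front, lined up with the pointed tongue of the carousel's foot. Touch only the carousel: do not pinch or lift anything, keep all four things in their places on the tray, and leave the marker and the water bottle alone.

Things in the scene. Friction and masses are not known exactly. Their poses are not given: they have to be found in the camera images.
- foot: Fixed plywood foot of the carousel: round plate 190 mm across, 10 mm thick, with a steel bearing (100 mm across, up to 29 mm high) and a flat tongue, 36 mm wide, 8 mm thick, ending in a point: the tongue marks the carousel's front. Origin on the turning axis at table level, z up; the tongue runs along this frame's -x, roughly to the robot's side (yaw within 0.3 rad).
- pointer_tip (a point): The point of the foot's tongue, 225 mm from the turning axis, 8 mm above the table. Keep clear of the bench jig saw in front and to the right: the left end of its fixed bow frame stands at about world x 0.38, y 0.09, from 75 to 216 mm above the table, and the frame runs from there towards x 0.24, y -0.18.
- tray: Plywood disc 250 mm across, 12 mm thick, that turns both ways without stops. Origin on the axis at its underside, 30 mm above the table; turns with it. Dividers along its x and y axes (22 mm high) make four bays centred at 45, 135, 225, 315 degrees; wooden hub at the middle, 45 mm above the origin. Damped bearing: about 1 N at a peg turns it, and it stops at once when no longer pushed.
- peg_end (a point): Outer end of one of the tray's eight equal rim pegs, the one at 202.5 degrees from the tray's x axis; the others follow every 45 degrees (22.5, 67.5, ...). Round wooden dowels 12 mm thick, lying level, axis 36 mm above the table, sticking out radially from the rim (125 mm from the turning axis) to 185 mm. Free space between and below them, save for the foot's tongue.
- glue_bottle: Squeeze bottle of wood glue, white with a red pointed nozzle, 42 mm thick, 130 mm tall, standing. Loose on the tray, its origin at the centre of its underside about 70 mm from the tray's axis, one thing to a bay; which bay varies.
- masking_tape: Black roll of tape with a brown core, lying flat, 62 mm across, 19 mm high. Loose on the tray, its origin at the centre of its underside about 70 mm from the tray's axis, one thing to a bay; which bay varies.
- foam_block: White foam block 48 x 72 mm, 67 mm high. Loose on the tray, its origin at the centre of its underside about 70 mm from the tray's axis, one thing to a bay; which bay varies.
- chuck_key: Grey steel drill chuck key lying flat, T shaped, 56 x 61 mm, 12 mm high. Loose on the tray, its origin at the centre of its underside about 70 mm from the tray's axis, one thing to a bay; which bay varies.
- marker: Bystander: white and red marker pen lying right of the carousel, 135 mm long, 17 mm thick, origin at the centre of its underside.
- water_bottle: Bystander: water bottle standing to the right of the carousel, 60 mm thick, 214 mm tall, origin at the centre of its underside.

How it is judged:
At the end, for the whole second after the job is handed in: The middle of the glue bottle is within 13 mm sideways of the foot's centre line, on the tongue's side of the axis; all four things rest upright on the tray, 45 to 100 mm from its axis; marker and water bottle are within 20 mm of where they were; the tray is at rest (y of glue_bottle in the frame of foot between -0.013 and 0.013 m and x of glue_bottle in the frame of foot below -0.045 m and z of glue_bottle in the frame of tray between 0.007 and 0.018 m and horizontal distance between glue_bottle and tray between 0.045 and 0.1 m and angle between each of glue_bottle, masking_tape, foam_block, chuck_key's own z axis and vertical below 0.2 rad and z of masking_tape in the frame of tray between 0.007 and 0.018 m and horizontal distance between masking_tape and tray between 0.045 and 0.1 m and z of foam_block in the frame of tray between 0.007 and 0.018 m and horizontal distance between foam_block and tray between 0.045 and 0.1 m and z of chuck_key in the frame of tray between 0.007 and 0.018 m and horizontal distance between chuck_key and tray between 0.045 and 0.1 m and distance of each of marker, water_bottle from where it was at the start of the episode below 0.02 m and angular speed of tray below 0.05 rad/s and linear speed of glue_bottle below 0.02 m/s); the robot touches nothing.
It fails at once if the robot touched a thing on the tray (over 0.5 N) (contact force between any of the arm, the fingers and glue_bottle above 0.5 N or contact force between any of the arm, the fingers and masking_tape above 0.5 N or contact force between any of the arm, the fingers and foam_block above 0.5 N or contact force between any of the arm, the fingers and chuck_key above 0.5 N).
It fails at once if a thing on the tray was lifted, fell off or tipped over (z of any of glue_bottle, masking_tape, foam_block, chuck_key in the frame of tray above 0.03 m or z of any of glue_bottle, masking_tape, foam_block, chuck_key in the frame of tray below 0 m or angle between any of glue_bottle, masking_tape, foam_block, chuck_key's own z axis and vertical above 0.5 rad).
It fails at once if the marker or water bottle was moved more than 20 mm (distance of any of marker, water_bottle from where it was at the start of the episode above 0.02 m).
It fails at once if the tray was pushed hard or pinched (over 18 N) (contact force between the fingers and tray above 18 N).
It fails at once if the tray was spun fast (over 2.5 rad/s) (angular speed of tray above 2.5 rad/s).
It also fails if it takes over 72 s, if anything falls off the work surface, if the arm or the gripper's body presses on something with over 40 N, if the wrist force passes 120 N, or if a joint passes its speed limit or range.

## Working session

There is one attempt and no reset: what is moved stays moved. The work goes in short steps, Python scripts to look and compute and a tool call to move; the robot and the scene stay as the last step left them, time stands still between calls to the robot, and variables do not carry over. Pictures are saved under pics/ and viewed, at most 10 in all, crops included, and the job is handed in when it is done.

```bash
ls; mkdir -p pics
```

Run:
```python
from station import arm, workorder, grab_frame, camera_params
import cv2
for n in("scene","top"):
    cv2.imwrite(f"pics/{n}0.png",grab_frame(n)[:,:,::-1]); p=camera_params(n); print(n,{k:(v if k!="T" else v) for k,v in p.items()})
s=arm.get_state();print(s["t"],s["eef_pos"],s["ee_rot"],s["width"],arm.hold_point_z)
```

```text
pics
station.py
scene {'fx': 395.00046022895054, 'fy': 395.00046022895054, 'cx': 280.7706759132007, 'cy': 214.3597572802562, 'T': array([[ 0.50605884, -0.62803646,  0.59116381,  0.06574944],
       [-0.86248811, -0.37192443,  0.34320035, -0.25691388],
       [ 0.00432593, -0.68355133, -0.72988963,  0.70277873],
       [ 0.        ,  0.        ,  0.        ,  1.        ]])}
top {'fx': 433.4200551976239, 'fy': 433.4200551976239, 'cx': 283.3429888827017, 'cy': 212.13117992689843, 'T': array([[ 0.0294464 , -0.99622375,  0.08167705,  0.52562357],
       [-0.99945199, -0.0281085 ,  0.01748236,  0.04065597],
       [-0.01512052, -0.08214708, -0.99650551,  0.91455625],
       [ 0.        ,  0.        ,  0.        ,  1.        ]])}
0.1 [0.24197079 0.62967308 0.22573426] [ 3.14012459e+00 -1.42679552e-04 -3.66950962e-01] 0.08800511904659843 0.0188
```

View pics/scene0.png

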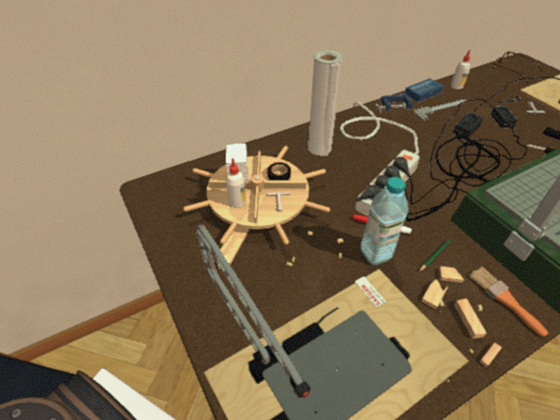

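View pics/top0.png

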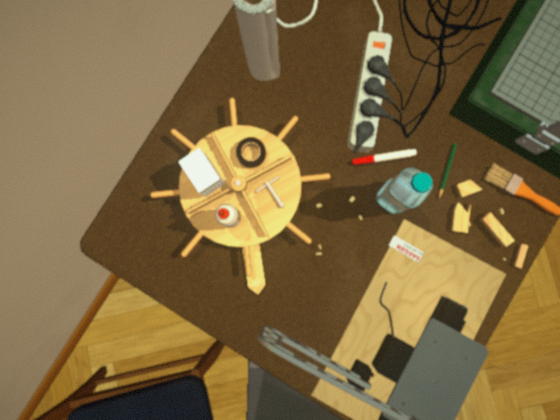

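Scene: the glue bottle is front-left on the tray, at top (226,214). The hub is at top (238,184), the tongue tip at (257,292) and the bow-frame end at (265,333). I'll enlarge both views to read pixels precisely.

Run:
```python
import cv2
a=cv2.imread("pics/top0.png")[85:305,140:340]; b=cv2.imread("pics/scene0.png")[135:275,175:335]
cv2.imwrite("pics/topc.png",cv2.resize(a[:, :],None,fx=2.7,fy=2.7,interpolation=cv2.INTER_CUBIC))
cv2.imwrite("pics/scenec.png",cv2.resize(b,None,fx=4,fy=4,interpolation=cv2.INTER_CUBIC))
```

```text
(no output)
```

View pics/topc.png

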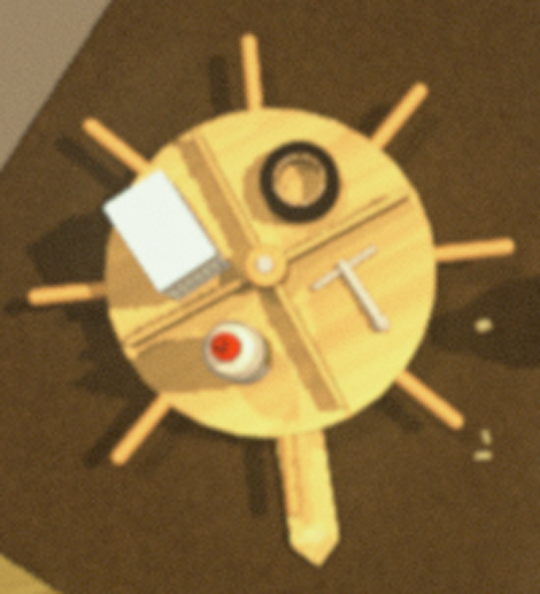

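View pics/scenec.png

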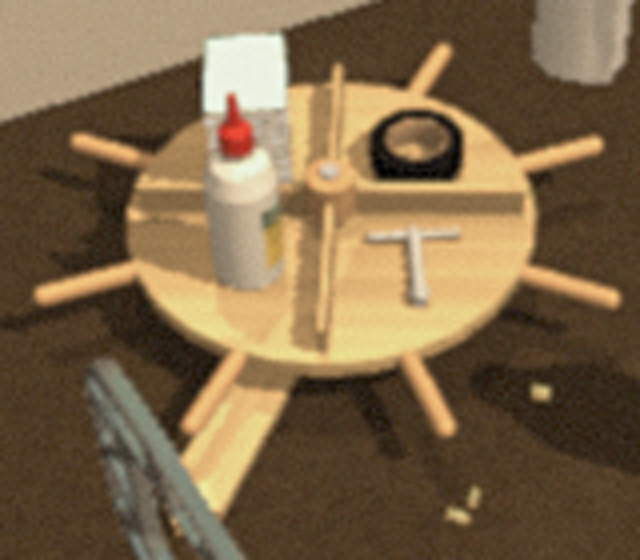

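The crop shows seven peg ends clearly in each view, plus one over the tongue (crop ≈299,512). It also shows the hub (264,264), the tongue tip (319,565) and the glue bottle top (225,345). Next I'll triangulate these.

Create h.py:
```python
import numpy as np
from station import arm, workorder, grab_frame, camera_params
P={n:camera_params(n) for n in("scene","top")}
def ray(n,uv):
    p=P[n];d=p["T"][:3,:3]@np.array([(uv[0]-p["cx"])/p["fx"],(uv[1]-p["cy"])/p["fy"],1]);return p["T"][:3,3],d
def tri(a,b):
    A,d=ray("top",a);B,e=ray("scene",b);s=np.linalg.lstsq(np.c_[d,-e],B-A,rcond=None)[0]
    x,y=A+s[0]*d,B+s[1]*e;return (x+y)/2,np.linalg.norm(x-y)
def plane(n,uv,z):
    A,d=ray(n,uv);return A+d*(z-A[2])/d[2]
def proj(n,X):
    p=P[n];c=p["T"][:3,:3].T@(np.array(X)-p["T"][:3,3]);return np.array([p["cx"]+p["fx"]*c[0]/c[2],p["cy"]+p["fy"]*c[1]/c[2]])
tc=lambda u,v:((u+.5)/2.7-.5+140,(v+.5)/2.7-.5+85)
sc=lambda u,v:((u+.5)/4-.5+175,(v+.5)/4-.5+135)
```

Run:
```python
from h import *
np.set_printoptions(precision=4,suppress=True)
T=dict(A=(249,36),B=(423,88),C=(513,246),D=(461,426),E=(299,514),F=(116,461),G=(30,297),H=(88,123))
S=dict(A=(446,46),B=(602,144),C=(619,299),D=(449,433),E=(186,432),F=(37,298),G=(73,138))
for k in S:print(k,tri(tc(*T[k]),sc(*S[k])))
print("hub",tri(tc(264,264),sc(329,170)), "nozzle",tri(tc(222,346),sc(232,95)))
Q=np.array([plane("top",tc(*v),.036)[:2] for v in T.values()])
c=np.linalg.lstsq(np.c_[2*Q,np.ones(8)],(Q**2).sum(1),rcond=None)[0];r=np.sqrt(c[2]+c[:2]@c[:2]);c=c[:2]
print("c,r",c,r);a=np.degrees(np.arctan2(*(Q-c).T[::-1]));print("peg ang",a, a%45)
tip=plane("top",tc(319,567),.008);print("tip",tip,np.linalg.norm(tip[:2]-c),np.degrees(np.arctan2(*(tip[:2]-c)[::-1])))
# tongue edges midpoints
for p in((299,437),(316,535)):print(p)
n=tri(tc(222,346),sc(232,95))[0][:2]
print("glue r,ang",np.linalg.norm(n-c),np.degrees(np.arctan2(*(n-c)[::-1])))
```

```text
A (array([0.8307, 0.1704, 0.041 ]), np.float64(0.0021212374366402684))
B (array([0.7944, 0.035 , 0.0389]), np.float64(0.0001332820217925664))
C (array([ 0.6736, -0.0354,  0.0408]), np.float64(0.0014276130596237594))
D (array([0.5373, 0.0003, 0.0398]), np.float64(0.0014447454981733993))
E (array([0.4672, 0.1207, 0.0394]), np.float64(0.006097946684568034))
F (array([0.5035, 0.2573, 0.0385]), np.float64(0.0016407862675973915))
G (array([0.6247, 0.3282, 0.0407]), np.float64(0.002137474658588433))
hub (array([0.6495, 0.1475, 0.0762]), np.float64(0.0017242641152852658)) nozzle (array([0.5815, 0.1598, 0.1749]), np.float64(0.0018407290548428557))
c,r [0.65  0.146] 0.18385735766987119
peg ang [   7.5476  -37.3653  -82.2471 -127.4857 -171.4003  142.6773   97.5219
   52.5243] [7.5476 7.6347 7.7529 7.5143 8.5997 7.6773 7.5219 7.5243]
tip [0.4272 0.1043 0.008 ] 0.226674275243582 -169.40053668527798
(299, 437)
(316, 535)
glue r,ang 0.06982231206363967 168.60334578581038
```

Add to h.py:
```python
c=np.array([.65,.146])
def shift(pos,yaw=None):
    s=arm.get_state();from scipy.spatial.transform import Rotation as R
    r=R.from_euler("xyz",s["ee_rot"]).as_matrix()
    d=r.T@(np.array(pos)-s["eef_pos"]);t=0 if yaw is None else -(yaw-s["ee_rot"][2])
    print("shift",d.round(4),"turn",round(t,3),"dist",np.linalg.norm(d).round(3))
def pol(R,deg): return c+R*np.array([np.cos(np.radians(deg)),np.sin(np.radians(deg))])
```

Run:
```python
from h import *
for uv in((103,207),(158,170),(216,248),(163,295)):
    p=plane("top",tc(*uv),.109)[:2]-c;print("foam",np.linalg.norm(p).round(4),np.degrees(np.arctan2(p[1],p[0])).round(1))
# tool y along tangent at 95deg: y=(sin yaw,-cos yaw)=(-sin95,cos95)
shift([*pol(.172,80),.2257],-np.radians(95))
```

```text
foam 0.1156 73.8
foam 0.0947 51.0
foam 0.031 79.9
foam 0.072 113.3
shift [5.215e-01 1.363e-01 3.000e-04] turn 1.291 dist 0.539
```

Request:
{"op": "hand_motion", "data": {
  "deltas": [
    {"finger_gap":0,"trans":[0.04,0.01,0],"turn":0.1},
    {"finger_gap":0,"trans":[0.08,0.02,0],"turn":0.2},
    {"finger_gap":0,"trans":[0.12,0.03,0],"turn":0.3},
    {"finger_gap":0,"trans":[0.16,0.04,0],"turn":0.4},
    {"finger_gap":0,"trans":[0.2,0.05,0],"turn":0.5},
    {"finger_gap":0,"trans":[0.24,0.06,0],"turn":0.6},
    {"finger_gap":0,"trans":[0.28,0.07,0],"turn":0.7},
    {"finger_gap":0,"trans":[0.32,0.08,0],"turn":0.8},
    {"finger_gap":0,"trans":[0.36,0.09,0],"turn":0.9},
    {"finger_gap":0,"trans":[0.4,0.1,0],"turn":1.0},
    {"finger_gap":0,"trans":[0.44,0.11,0],"turn":1.1},
    {"finger_gap":0,"trans":[0.48,0.125,0],"turn":1.2},
    {"finger_gap":0,"trans":[0.51,0.132,0],"turn":1.204},
    {"finger_gap":0,"trans":[0.5215,0.1363,0],"turn":1.204},
    {"finger_gap":0,"trans":[0.5215,0.1363,0],"turn":1.204},
    {"finger_gap":0,"trans":[0.5215,0.1363,0],"turn":1.204}
  ],
  "grip_n": 5
}}

```text
t: 1.43
eef_pos: [0.6801, 0.3151, 0.2255]
ee_rot: [3.14, -0.001, -1.572]
force: [0.4, -0.4, -0.1]
width: 0.0005
gripper_force: 0.0
```

Run:
```python
from h import *
import cv2
shift([*pol(.172,80),.024],-np.radians(90))
cv2.imwrite("pics/t1.png",grab_frame("top")[:,:,::-1])
```

```text
shift [-0.0004 -0.      0.2015] turn -0.001 dist 0.201
```

View pics/t1.png

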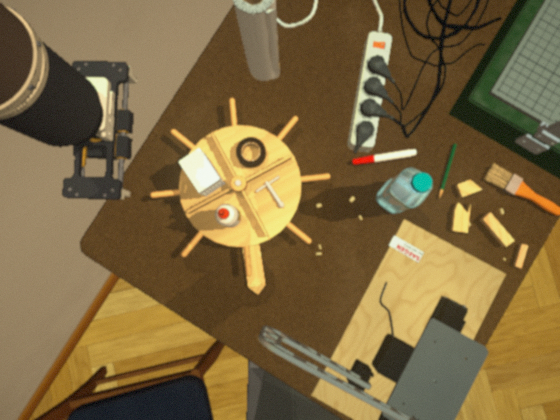

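The gripper is over the left side near top (105,135), long side parallel to world x, clear of the carousel. Next I'll lower it between pegs G and H.

Request:
{"op": "hand_motion", "data": {
  "deltas": [
    {"finger_gap":0,"trans":[0,0,0.04]},
    {"finger_gap":0,"trans":[0,0,0.08]},
    {"finger_gap":0,"trans":[0,0,0.12]},
    {"finger_gap":0,"trans":[0,0,0.15]},
    {"finger_gap":0,"trans":[0,0,0.175]},
    {"finger_gap":0,"trans":[0,0,0.192]},
    {"finger_gap":0,"trans":[0,0,0.2015]},
    {"finger_gap":0,"trans":[0,0,0.2015]}
  ]
}}

```text
t: 2.15
eef_pos: [0.6779, 0.3163, 0.0227]
ee_rot: [3.138, -0.002, -1.569]
force: [0.5, -0.1, -1.3]
width: 0.0008
gripper_force: 0.0
```

Run:
```python
from h import *
import cv2
# peg G at 97.5 now; finger centre target along arc
for f in(88,93,98,103,108,110):shift([*pol(.172,f),.024],np.radians(f-180))
cv2.imwrite("pics/s2.png",grab_frame("scene")[:,:,::-1])
```

```text
shift [-0.0017  0.0219 -0.0012] turn 0.037 dist 0.022
shift [-0.0015  0.0369 -0.0012] turn -0.051 dist 0.037
shift [-0.0001  0.0518 -0.0011] turn -0.138 dist 0.052
shift [ 0.0026  0.0666 -0.0011] turn -0.225 dist 0.067
shift [ 0.0066  0.081  -0.001 ] turn -0.313 dist 0.081
shift [ 0.0085  0.0867 -0.001 ] turn -0.347 dist 0.087
```

View pics/s2.png

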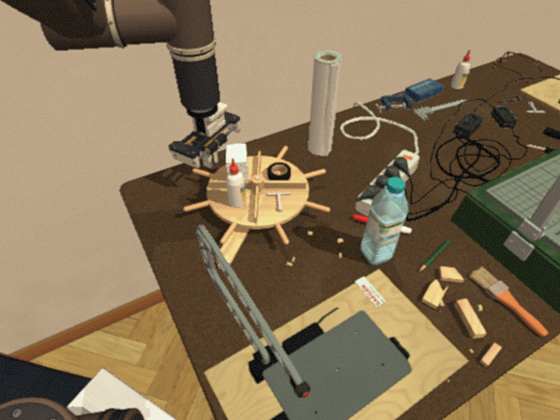

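The fingers are down behind peg G (scene ≈213,163), clear of the foam block. Now a slow push along the arc.

Request:
{"op": "hand_motion", "data": {
  "deltas": [
    {"finger_gap":0,"trans":[-0.001,0.006,0]},
    {"finger_gap":0,"trans":[-0.001,0.012,0]},
    {"finger_gap":0,"trans":[-0.0015,0.016,0]},
    {"finger_gap":0,"trans":[-0.0015,0.019,0]},
    {"finger_gap":0,"trans":[-0.0015,0.022,0]},
    {"finger_gap":0,"trans":[-0.0015,0.025,0]},
    {"finger_gap":0,"trans":[-0.0015,0.028,0],"turn":-0.02},
    {"finger_gap":0,"trans":[-0.0015,0.032,0],"turn":-0.03},
    {"finger_gap":0,"trans":[-0.0015,0.036,0],"turn":-0.05},
    {"finger_gap":0,"trans":[-0.001,0.04,0],"turn":-0.07},
    {"finger_gap":0,"trans":[-0.001,0.044,0],"turn":-0.09},
    {"finger_gap":0,"trans":[-0.0005,0.048,0],"turn":-0.11},
    {"finger_gap":0,"trans":[0,0.052,0],"turn":-0.14},
    {"finger_gap":0,"trans":[0.0005,0.056,0],"turn":-0.16},
    {"finger_gap":0,"trans":[0.001,0.06,0],"turn":-0.18},
    {"finger_gap":0,"trans":[0.0015,0.063,0],"turn":-0.2},
    {"finger_gap":0,"trans":[0.002,0.066,0],"turn":-0.22},
    {"finger_gap":0,"trans":[0.002,0.066,0],"turn":-0.22}
  ]
}}

```text
t: 3.7
eef_pos: [0.6134, 0.3137, 0.0251]
ee_rot: [3.141, -0.0, -1.349]
force: [-0.8, -0.5, -1.0]
width: 0.0007
gripper_force: 0.0
```

Run:
```python
from h import *
import cv2
im=grab_frame("top")[:,:,::-1]
cv2.imwrite("pics/t3.png",cv2.resize(im[85:305,140:340],None,fx=2.7,fy=2.7,interpolation=cv2.INTER_CUBIC))
```

```text
(no output)
```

View pics/t3.png

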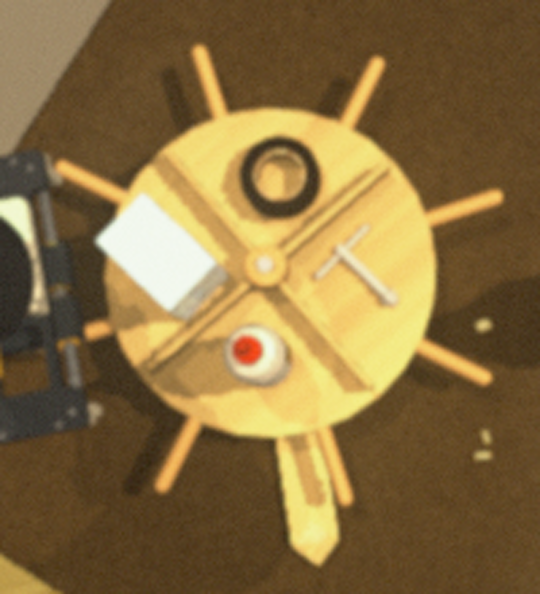

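Run:
```python
from h import *
for v in((199,45),(379,58),(502,195),(491,380),(348,503),(160,491)):
    p=plane("top",tc(*v),.036)[:2]-c;print(np.degrees(np.arctan2(p[1],p[0]))%45)
for v in((222,346),(244,349.5)):
    p=plane("top",tc(*v),.1749)[:2]-c;print("glue",np.linalg.norm(p),np.degrees(np.arctan2(p[1],p[0])))
for f in(108,111,112,113):shift([*pol(.172,f),.024],np.radians(f-180))
```

```text
19.677141601876325
20.499984644308686
20.200690707525624
20.331979890077378
20.32625697244589
20.238381228282037
glue 0.069164686104427 169.17440550476238
glue 0.06977592065764864 -179.09494647093726
shift [0.0004 0.0173 0.0011] turn -0.094 dist 0.017
shift [0.0015 0.0263 0.0011] turn -0.146 dist 0.026
shift [0.0019 0.0292 0.0011] turn -0.164 dist 0.029
shift [0.0025 0.0322 0.0011] turn -0.181 dist 0.032
```

The tray has turned 12.7°, the glue bottle is at 181° and the target is 190.6°. About 29 mm more to push.

Request:
{"op": "hand_motion", "data": {
  "deltas": [
    {"finger_gap":0,"trans":[0,0.004,0],"turn":-0.02},
    {"finger_gap":0,"trans":[0,0.008,0],"turn":-0.04},
    {"finger_gap":0,"trans":[0.0005,0.012,0],"turn":-0.06},
    {"finger_gap":0,"trans":[0.0005,0.016,0],"turn":-0.09},
    {"finger_gap":0,"trans":[0.001,0.02,0],"turn":-0.11},
    {"finger_gap":0,"trans":[0.0015,0.023,0],"turn":-0.13},
    {"finger_gap":0,"trans":[0.0015,0.026,0],"turn":-0.15},
    {"finger_gap":0,"trans":[0.002,0.029,0],"turn":-0.165},
    {"finger_gap":0,"trans":[0.002,0.029,0],"turn":-0.165}
  ]
}}

```text
t: 4.5
eef_pos: [0.5855, 0.3053, 0.0251]
ee_rot: [3.141, -0.0, -1.185]
force: [-0.2, 0.0, -0.1]
width: 0.0005
gripper_force: 0.0
```

Request:
{"op": "hand_motion", "data": {
  "deltas": [
    {"finger_gap":0,"trans":[0,-0.006,0]},
    {"finger_gap":0,"trans":[0,-0.012,0]},
    {"finger_gap":0,"trans":[0,-0.02,0]},
    {"finger_gap":0,"trans":[0,-0.02,-0.04]},
    {"finger_gap":0,"trans":[0,-0.02,-0.08]},
    {"finger_gap":0,"trans":[0,-0.02,-0.12]},
    {"finger_gap":0,"trans":[0,-0.02,-0.16]},
    {"finger_gap":0,"trans":[0,-0.02,-0.2]},
    {"finger_gap":0,"trans":[0,-0.02,-0.2]}
  ]
}}

```text
t: 5.25
eef_pos: [0.6091, 0.315, 0.2354]
ee_rot: [-3.128, 0.002, -1.185]
force: [1.0, -0.5, 2.6]
width: 0.0005
gripper_force: 0.0
```

Run:
```python
from h import *
import cv2
im=grab_frame("top")[:,:,::-1]
cv2.imwrite("pics/t4.png",cv2.resize(im[85:305,140:340],None,fx=2.7,fy=2.7,interpolation=cv2.INTER_CUBIC))
```

```text
(no output)
```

View pics/t4.png

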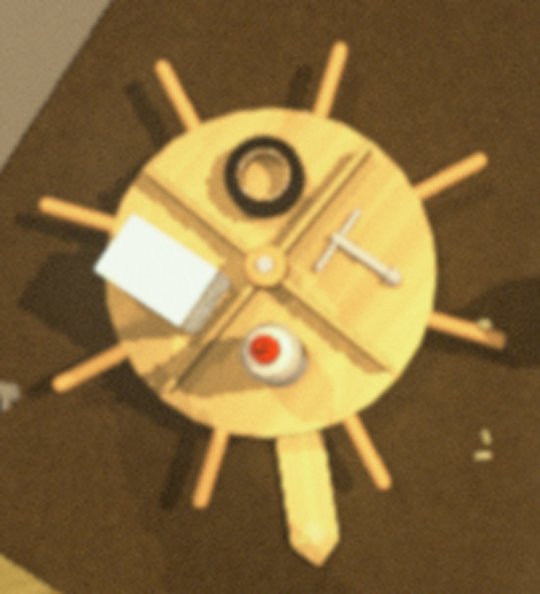

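Run:
```python
from h import *
import cv2
for v in((340,43),(160,62),(486,157),(387,488),(200,506),(54,385),(41,203)):
    p=plane("top",tc(*v),.036)[:2]-c;print((np.degrees(np.arctan2(p[1],p[0]))%45).round(1),end=" ")
im=cv2.imread("pics/t4.png").astype(int);m=(im[:,:,2]>170)&(im[:,:,1]<90)
ys,xs=np.nonzero(m);print(xs.mean(),ys.mean())
for z in(.15,.1749):
    p=plane("top",tc(xs.mean(),ys.mean()),z)[:2]-c;a=np.arctan2(p[1],p[0]);r=np.linalg.norm(p);print("glue",r,np.degrees(a),"side",r*np.sin(a-np.radians(-169.4)))
```

```text
30.5 29.8 30.0 30.0 30.3 29.3 29.8 264.0045045045045 349.27702702702703
glue 0.06826026421563325 -170.94778057067234 side -0.0018437494379561123
glue 0.07063077639772689 -168.71576908542895 side 0.0008434584964760129
```

The glue bottle is within about 2 mm of the tongue line. The tray is at rest, all four things are in their bays and the arm is clear.

Request:
{"op": "hand_motion", "data": {
  "deltas": [
    {"finger_gap":0},
    {"finger_gap":0},
    {"finger_gap":0}
  ]
}}

```text
t: 5.55
eef_pos: [0.6043, 0.3127, 0.2233]
ee_rot: [3.139, -0.001, -1.186]
force: [-0.3, 0.4, -0.3]
width: 0.0001
gripper_force: 0.0
```

```bash
python3 -c "
from station import arm, workorder, grab_frame, camera_params
print(workorder.job_done())"
```

```text
the job is handed in; nothing more can be done
None
```

I turned the carousel about 22° by pushing one rim peg, leaving the glue bottle at the front, about 2 mm from the tongue's centre line by camera measurement, and handed the job in at about 5.6 s; no verdict was printed.

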